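Start a rapid swab test on the bench reader

ROBOT

A 6-joint arm with a two-finger parallel gripper is mounted at the origin on a cart in front of the work surface, level with it; the furniture and walls round the work are solid. World frame = base frame: x ahead of the robot, y to its left, z up, the work surface at z = 0. Lengths are in m, angles in rad, forces in N, time in s.
With the tool pointing down it reaches from about 0.35 to 0.975 m from the base axis. Payload 4.9 kg.
Tool frame: the origin (TCP) lies at the very end of the fingers, on their centre line; the grasp point (between the pads) lies manip.grip_point_offset behind it (manip.grip_point_offset is the distance from the TCP to the grasp point, in m); z points along the fingers, y is the direction in which the jaws open and shut (so a half turn about z gives the same grasp; the last joint's range is limited). The gripper opens to 85 mm and grips with 20 to 120 N. Pads are 22 mm wide; open, the fingers measure 114 mm over their backs; the gripper's body (76 mm by 85 mm) begins 54 mm behind the grasp point. The pads swing forward as they close: fully open they stand 13 mm farther back than shut.
Start: joints at [-1.24, 0.053, 1.613, -0, 1.476, -0.119], TCP at [0.272, -0.563, 0.198] pointing down, gripper open.
Joint ranges: [-3.01, 3.01], [-1.01, 2.22], [0.06, 2.58], [-1.02, 4.17], [0.09, 2.62], [-3.14, 3.14]. Speed limits (rad/s): [2.57, 2.57, 3.14, 3.14, 3.14, 3.14].

INTERFACE

Orientations are given as a unit quaternion [w, x, y, z].
In Python, from plant import status, grab_frame, camera_params, ticket, boxes_of, outline_of, manip gives the robot as it stands. The module is installed in compiled form; this text tells all that it offers.
- The arm moves only by the tool play_rows, never from a script. Its argument "deltas" is a list of rows, each a list of 2 entries, a list of its own where there are three numbers: the shift along the world's x, y, z in m, then the turn about the world's z in rad. A call has 1 to 5 rows; each row is the pose to reach, as a shift and turn from the pose commanded when the call began; what a row does not reach only later rows make up. A row lasts 1/8 s, in which the tool goes at most 62.5 mm and 10.7 degrees, less where a joint would pass 70% of its speed; a pose out of reach is approached as far as the arm can. A call with a gripper value outside its range is refused whole. "grip" is the opening, from -1 (shut) to 1 (fully open), set as the call begins (left out, the last holds). The fingers move at their own pace and stop on an object; the grip force is fixed at half the most. Time passes only in rows, so rows that repeat a pose let the fingers close. It gives the time, the measured TCP pose, the force and the opening at its end, in the units of the state.
- status.state(): the state, without advancing time (a new reading comes with each control period).
- grab_frame(name): name is "scene" or "side" or "wrist"; returns (picture, depth): 480x640x3 uint8, blue, green, red; 480x640 float32, m along the optical axis (not along the pixel's ray), 0 where there is no reading.
- camera_params(name): a dict with "mtx" (3x3 intrinsics, pixels), "distortion" ([k1, k2, p1, p2, k3] as OpenCV has them; the pictures are not rectified), "world_from_camera" (4x4, takes a point from camera to world coordinates). Camera axes: x right, y up, looking along -z (the intrinsics and any distortion apply to the point x, -y, -z); pixel columns grow to the right and rows downward; lengths in m; the calibration is good to about 2 mm. A picture is of the moment at which its call begins: read the wrist's pose just before it. camera_params takes no time and is no camera call; for the wrist camera it gives the pose at the moment of the call.
- ticket.job_done(): hands the job in, once; it reports no verdict.
Trained networks look in the newest picture that a camera, given by its name, has taken for a name from the list of things; names that differ only in an ending like _2 or _b are one class to them, and where a whole thing is asked for, a point or a joint stands for the part that bears it (a point fixed in the world has none). Each returns a list of dicts, best first, with "confidence" (0 to 1); they miss things now and then, are a little off and sometimes report something else, mostly with a low value. They report only what shows in the picture. A call takes as long as a camera call. They do not tell look-alikes from the thing itself.
- boxes_of(camera, name): "box" ([left, top, right, bottom] in pixels, round what is visible of it).
- outline_of(camera, name): "region" (480x640 bool, what is visible of it) and "box" ([left, top, right, bottom] in pixels, round what is visible of it).
The state is a dict: "time": time; "joint_pos": joint angles; "joint_vel": joint speeds; "joint_efforts": joint torques, N m; "tool_pos": TCP position; "tool_rot": TCP orientation; "contact_force": force on the tool from outside, world axes, zero at the start; "ft_torque": the same for the moment, N m; "gripper_width": opening from 0.0 (shut) to 1.0 (fully open).
Only numpy, scipy, OpenCV 4.12 (cv2) and the standard library are available. Lean on these libraries where they do the work, as an engineer would, in place of code of your own. Each camera call takes 0.05 s, during which the arm holds its last target.

TASK

A swab-test cartridge has been set in the slot of the test reader but still stands proud. Only by pushing with the fingertips, press the cartridge down until it clicks fully home, then push the reader's open flap down until its catch clicks and it stays shut, and only then press the round green start key and let it go. Do not press the red cancel key, do not pull the cartridge up, and leave the timer, the brown bottle and the blue marker beside the reader where they are.

Things in the scene. Friction and masses are not known exactly. Their poses are not given: they have to be found in the camera images.
- reader: white test reader fixed to the table, 185 (x) x 160 (y) x 66 mm. Origin: centre of its underside, on the table; x from its front (robot's side) to its back, y to its left, z up. Grey control panel at x -96 to -16 mm, rising to the back at 0.2 rad, 50 mm up at x = -56; behind it a level deck 66 mm up (x -14 to 90) with the cartridge slot and the flap on two hinge blocks 78 mm high
- slot (a point): centre of the cartridge slot's mouth, level with the deck, at (10, 0, 66) mm in the reader's frame; the slot is 16 x 46 mm, long side along the reader's y. Its floor is reached with the cartridge's top 3 mm above the deck. While the cartridge stands proud the flap cannot close
- cartridge_top (a point): centre of the top of the loose test cartridge, an upright white tablet with a blue top band, 14 (x) x 44 (y) x 50 mm. At the start it stands in the slot on two sprung balls, its top about 16 mm above the deck; a push of about 4 to 8 N down on its top snaps it 13.5 mm down onto the slot's floor (top then 69 mm above the table), where it stays
- flap (a joint): angle (rad) of the teal flap: 0 = shut and latched, 1.4 to 1.55 (upright) at the start, at most 1.6. A stiff hinge keeps it where it is left; a light push on its back (outer) face, towards the front and down, swings it over. At about 0.15 its hooks meet sprung rollers; 3 to 8 N down near the free edge snaps them past, and it then rests at 0, its top 78 mm above the table
- flap_hinge (a point): middle of the flap's hinge line (along the reader's y), at (58, 0, 72) mm in the reader's frame; the flap's inner face lies in a plane through this line
- flap_edge (a point): middle of the flap's free edge, half-way through its thickness; moves with the flap. The flap is a plate 62 mm from hinge to free edge, 100 mm wide, 6 mm thick, hinged at its back edge; its hooks sit under the free edge, 34 mm either side of the middle
- start_key (a joint): travel (m) of the round green key: 0 = up, 0.004 = fully down; springs back by itself, fully down takes about 4 N
- start_key_top (a point): centre of the top of the green start key, 26 mm across, on the right-hand (reader's -y) side of the panel, standing 6 mm above it; the key moves square to the panel, so 0.2 rad off vertical (down and a little towards the back)
- cancel_key (a joint): travel (m) of the red key, like the green one; not to be pressed
- cancel_key_top (a point): centre of the top of the red cancel key, 26 mm across, 80 mm to the left (reader's +y) of the green one
- timer: white digital timer lying loose left of the reader, 60 x 64 x 18 mm; origin: centre of the underside
- iodine_bottle: upright loose brown bottle with a white cap, 42 mm across, 88 mm tall, left of the reader towards the back; origin: centre of the underside
- marker_blue: blue marker lying loose right of the reader, roughly front to back, 138 mm long, 15 mm thick; origin: centre of the underside
Mind the look-alikes: they are no part of the job. What is meant by the part that bears cartridge_top is not turquoise, and is the larger of those in its own colour.

How it is judged:
By the outcome, as a careful person would: the job done as asked, in the order asked, and still so for the second after the job is handed in, with the robot touching nothing.
It also fails if it takes over 48 s, if anything falls off the work surface, if the arm or the gripper's body presses on something with over 40 N, if the wrist force passes 120 N, or if a joint passes its speed limit or range.

## Working session

There is one attempt and no reset: what is moved stays moved. The work goes in short steps, Python scripts to look and compute and a tool call to move; the robot and the scene stay as the last step left them, time stands still between calls to the robot, and variables do not carry over. Pictures are saved under pics/ and viewed, and the job is handed in when it is done.

Besides the shell and the picture viewer there is one more tool, called after "Request:" in YAML: its name, and indented under it one key for each argument. play_rows: Moves the arm, as the interface text tells. Its arguments: {"type":"object","properties":{"deltas":{"type":"array"},"grip":{"type":"number"}},"required":["deltas"]}

```bash
mkdir -p pics; cat > h.py <<'E'
import numpy as np, cv2
from plant import status, grab_frame, camera_params, ticket, boxes_of, outline_of, manip
def cloud(cam,depth,P=None):
    P=P or camera_params(cam)
    K=np.array(P["mtx"]);D=np.array(P["distortion"]);T=np.array(P["world_from_camera"])
    h,w=depth.shape
    u,v=np.meshgrid(np.arange(w),np.arange(h))
    p=cv2.undistortPoints(np.stack([u,v],-1).reshape(-1,1,2).astype(np.float64),K,D).reshape(h,w,2)
    c=np.stack([p[...,0]*depth,-p[...,1]*depth,-depth,np.ones_like(depth)],-1)
    return (c@T.T)[...,:3]
def proj(cam,pts,P=None):
    P=P or camera_params(cam)
    K=np.array(P["mtx"]);D=np.array(P["distortion"]);T=np.linalg.inv(np.array(P["world_from_camera"]))
    c=np.c_[pts,np.ones(len(pts))]@T.T
    q=np.stack([c[:,0],-c[:,1],-c[:,2]],-1)
    return cv2.projectPoints(q,np.zeros(3),np.zeros(3),K,D)[0].reshape(-1,2)
E
python3 - <<'E'
from h import *
s=status.state();print({k:np.round(v,3) for k,v in s.items()})
print(manip.grip_point_offset)
for c in ["scene","side"]:
    im,d=grab_frame(c);cv2.imwrite(f"pics/{c}0.png",im);np.savez(f"{c}0.npz",im=im,d=d)
    for n in ["reader","cartridge_top","flap","start_key","cancel_key","timer","iodine_bottle","marker_blue"]:
        print(c,n,[(np.round(b["box"]).tolist(),round(b["confidence"],2)) for b in boxes_of(c,n)][:4])
    print(np.round(camera_params(c)["world_from_camera"],3).tolist())
print(status.state()["time"])
E
```

```text
{'time': np.float64(0.0), 'joint_pos': array([-1.24 ,  0.053,  1.614, -0.   ,  1.476, -0.119]), 'joint_vel': array([ 0.   , -0.   , -0.001,  0.001, -0.002, -0.   ]), 'joint_efforts': array([-0.0000e+00, -3.9368e+01, -3.7018e+01, -0.0000e+00,  7.0000e-03,
        0.0000e+00]), 'tool_pos': array([ 0.272, -0.562,  0.196]), 'tool_rot': array([-0.001,  0.975,  0.223, -0.   ]), 'contact_force': array([ 0.299, -0.179,  0.819]), 'ft_torque': array([-0.069,  0.014,  0.002]), 'gripper_width': np.float64(1.002)}
0.0187
scene reader [([278.0, 212.0, 420.0, 338.0], 0.91), ([325.0, 226.0, 344.0, 245.0], 0.36)]
scene cartridge_top [([455.0, 291.0, 475.0, 319.0], 0.58), ([275.0, 224.0, 290.0, 247.0], 0.48)]
scene flap []
scene start_key [([315.0, 292.0, 329.0, 303.0], 0.48)]
scene cancel_key [([289.0, 271.0, 300.0, 283.0], 0.5), ([358.0, 316.0, 427.0, 359.0], 0.18)]
scene timer [([286.0, 258.0, 293.0, 268.0], 0.65), ([316.0, 294.0, 331.0, 303.0], 0.38)]
scene iodine_bottle [([323.0, 226.0, 346.0, 247.0], 0.92), ([358.0, 317.0, 426.0, 360.0], 0.28)]
scene marker_blue [([355.0, 317.0, 425.0, 358.0], 0.87)]
[[0.812, 0.259, -0.523, 0.075], [-0.583, 0.32, -0.747, -0.837], [-0.026, 0.911, 0.411, 0.439], [0.0, 0.0, 0.0, 1.0]]
side reader [([277.0, 186.0, 391.0, 286.0], 0.85)]
side cartridge_top [([254.0, 299.0, 280.0, 341.0], 0.95), ([326.0, 219.0, 339.0, 233.0], 0.71)]
side flap [([296.0, 184.0, 325.0, 232.0], 0.75)]
side start_key []
side cancel_key [([358.0, 250.0, 369.0, 260.0], 0.63)]
side timer [([305.0, 285.0, 344.0, 316.0], 0.89)]
side iodine_bottle [([271.0, 244.0, 290.0, 292.0], 0.89), ([281.0, 184.0, 391.0, 288.0], 0.21)]
side marker_blue []
[[-0.925, 0.18, -0.335, 0.258], [-0.379, -0.492, 0.784, 0.444], [-0.024, 0.852, 0.523, 0.509], [0.0, 0.0, 0.0, 1.0]]
0.9
```

```bash
python3 - <<'E'
from h import *
a=cv2.imread("pics/scene0.png");b=cv2.imread("pics/side0.png")
cv2.imwrite("pics/s0c.png",cv2.resize(a[190:390,240:500],None,fx=3,fy=3,interpolation=cv2.INTER_CUBIC))
cv2.imwrite("pics/d0c.png",cv2.resize(b[165:355,220:460],None,fx=3,fy=3,interpolation=cv2.INTER_CUBIC))
E
```

```text
(no output)
```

View pics/s0c.png

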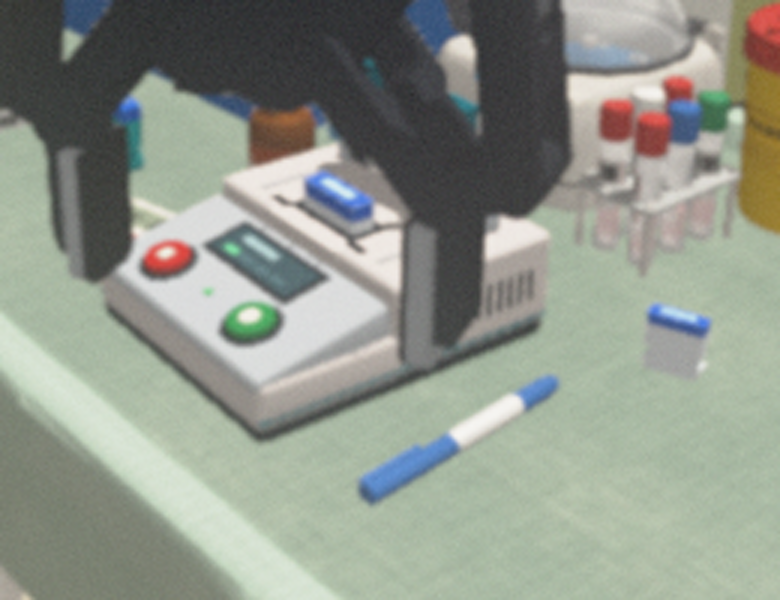

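View pics/d0c.png

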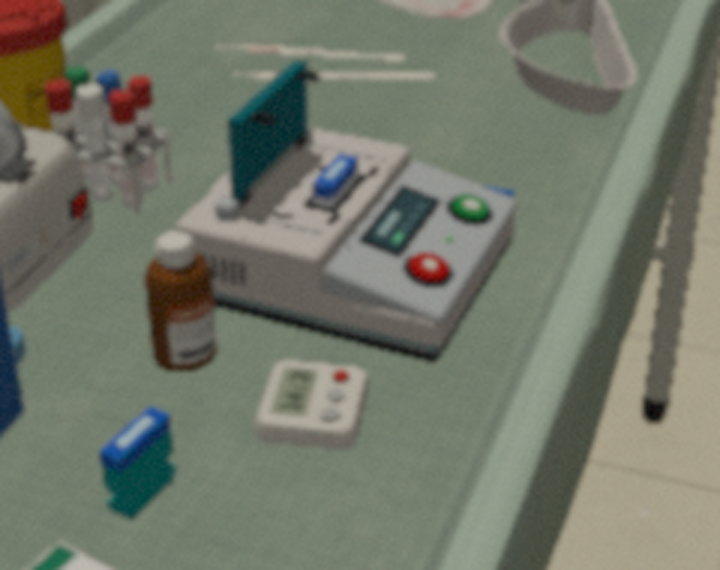

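The cartridge candidates are:
- the turquoise-bodied one, at side (267,320)
- the small loose white one, at scene (465,305)
- the white one with a blue band in the slot, at side (332,226) and scene (353,257)

The one in the slot is meant: it isn't turquoise and it's larger than the loose white one. Next I'll fit the reader pose.

```bash
python3 - <<'E'
from h import *
from scipy.optimize import least_squares
obs={}
for c in ["scene","side"]:
    z=np.load(f"{c}0.npz");im,d=z["im"],z["d"]
    X=cloud(c,d)
    hsv=cv2.cvtColor(cv2.GaussianBlur(im,(3,3),0),cv2.COLOR_BGR2HSV).astype(int);H,S,V=[hsv[...,i] for i in range(3)]
    np.save(f"{c}X.npy",X)
    for n,m in dict(red=((H<10)|(H>170))&(S>120),green=(H>50)&(H<80)&(S>110),blue=(H>105)&(H<125)&(S>120),teal=(H>80)&(H<100)&(S>110)).items():
        k,l,st,ce=cv2.connectedComponentsWithStats(m.astype(np.uint8))
        for i in range(1,k):
            if st[i,4]>25 and 180<ce[i,1]<345 and 220<ce[i,0]<480:
                print(c,n,st[i].tolist(),ce[i].round(1),np.round(np.nanmedian(X[l==i],0),4))
    # deck
    reg=(X[...,2]>.061)&(X[...,2]<.071)&(X[...,0]>.3)&(X[...,0]<.9)
    k,l,st,ce=cv2.connectedComponentsWithStats(reg.astype(np.uint8));i=1+np.argmax(st[1:,4])
    P=X[l==i];r=cv2.minAreaRect((P[:,:2]*1000).astype(np.float32));print(c,"deck",len(P),r,P[:,2].mean())
    reg=(X[...,2]>.012)&(X[...,2]<.1)&(X[...,0]>.3)&(X[...,0]<.9)&(abs(X[...,1])<.6)
    k,l,st,ce=cv2.connectedComponentsWithStats(reg.astype(np.uint8))
    for i in range(1,k):
      if st[i,4]>100:
        P=X[l==i];r=cv2.minAreaRect((P[:,:2]*1000).astype(np.float32));print(c,"obj",st[i],r)
E
```

```text
scene red [462, 216, 8, 6, 40] [465.8 218.7] [ 0.7696 -0.3012  0.0937]
scene red [441, 224, 10, 12, 94] [445.4 229.2] [ 0.7152 -0.3031  0.0885]
scene red [453, 228, 10, 13, 113] [457.1 233.7] [ 0.7151 -0.3288  0.0897]
scene red [288, 271, 16, 10, 81] [295.8 276.2] [ 0.4572 -0.2274  0.0517]
scene green [316, 293, 16, 8, 48] [324.2 297.6] [ 0.4538 -0.3089  0.052 ]
scene blue [263, 186, 11, 14, 93] [266.9 192.4] [0.662  0.2127 0.03  ]
scene blue [376, 187, 14, 18, 135] [383.1 195.5] [ 0.8004 -0.0518  0.0619]
scene blue [279, 224, 7, 6, 38] [282.  226.6] [ 0.5527 -0.0344  0.0486]
scene blue [464, 225, 9, 5, 35] [468.5 226.8] [ 0.7442 -0.3293  0.0943]
scene blue [344, 249, 19, 13, 86] [353.8 256.4] [ 0.5346 -0.2789  0.0817]
scene blue [457, 293, 19, 8, 44] [466.2 296.9] [ 0.6406 -0.4186  0.0344]
scene blue [415, 317, 9, 7, 36] [418.9 319.9] [ 0.567  -0.3907  0.0102]
scene teal [282, 230, 4, 15, 39] [284.1 236.2] [ 0.5563 -0.035   0.0279]
scene deck 1358 ((553.0833129882812, -265.8423156738281), (158.3885955810547, 78.55119323730469), 86.230224609375) 0.06613352603452541
scene obj [ 131  1
[... 2918 characters left out ...]
06), 79.40985870361328)
side obj [   0  345  183  110 6820] ((730.6718139648438, 235.11282348632812), (331.4585266113281, 67.48108673095703), 8.426523208618164)
side obj [ 195  345   71   78 3265] ((533.478515625, 125.08592987060547), (86.03535461425781, 48.51426315307617), 77.57292938232422)
side obj [   0  397  159   83 3919] ((700.9541015625, 287.45806884765625), (36.37162399291992, 298.4775695800781), 89.8030776977539)
side obj [ 270  398   53   49 1285] ((433.39007568359375, 135.0869140625), (67.53092956542969, 69.08137512207031), 19.149003982543945)
side obj [ 215  436   51   44 1507] ((450.2164001464844, 239.01321411132812), (48.97077941894531, 38.103878021240234), 39.344139099121094)
```

Request:
play_rows:
  deltas:
    - [[0.03,0.05,0.05],-0.1]
    - [[0.06,0.1,0.09],-0.2]
    - [[0.09,0.15,0.12],-0.3]
    - [[0.12,0.2,0.14],-0.4]
    - [[0.15,0.25,0.14],-0.5]
  grip: -1

```text
time: 1.52
tool_pos: [0.4133, -0.3278, 0.3381]
tool_rot: [0.002, 1.0, -0.027, 0.002]
contact_force: [1.2, -0.5, -0.2]
gripper_width: -0.004
```

Request:
play_rows:
  deltas:
    - [[0.02,0.05,0.0],0]
    - [[0.04,0.06,0.0],0]
    - [[0.04,0.06,0.0],0]
    - [[0.04,0.06,0.0],0]

```text
time: 2.02
tool_pos: [0.4518, -0.2691, 0.3353]
tool_rot: [0.0, 1.0, -0.025, -0.0]
contact_force: [-0.8, 0.1, -0.5]
gripper_width: 0.001
```

```bash
python3 - <<'E'
from h import *
s=status.state();print({k:np.round(v,3) for k,v in s.items()})
P=camera_params("wrist")
im,d=grab_frame("wrist");cv2.imwrite("pics/w1.png",im);X=cloud("wrist",d,P);np.savez("w1.npz",im=im,d=d,X=X)
print(np.round(P["world_from_camera"],3).tolist(),P["mtx"])
im,d=grab_frame("side");cv2.imwrite("pics/side1.png",im)
im,d=grab_frame("scene");cv2.imwrite("pics/scene1.png",im)
E
```

```text
{'time': np.float64(2.025), 'joint_pos': array([-0.679, -0.229,  1.651, -0.   ,  1.719,  0.943]), 'joint_vel': array([-0.015, -0.001,  0.001,  0.   , -0.001,  0.003]), 'joint_efforts': array([ 6.1300e-01, -2.8325e+01, -3.8296e+01,  2.6000e-02,  2.0000e-03,
       -1.0000e-03]), 'tool_pos': array([ 0.452, -0.269,  0.335]), 'tool_rot': array([ 0.   ,  1.   , -0.025, -0.   ]), 'contact_force': array([-0.803,  0.115, -0.471]), 'ft_torque': array([-0.018,  0.002, -0.02 ]), 'gripper_width': np.float64(0.001)}
[[-0.052, 0.964, 0.259, 0.517], [-0.999, -0.05, -0.013, -0.272], [0.0, -0.259, 0.966, 0.513], [0.0, 0.0, 0.0, 1.0]] [[431.75096638   0.         310.13071734]
 [  0.         431.75096638 240.23983982]
 [  0.           0.           1.        ]]
```

View pics/w1.png

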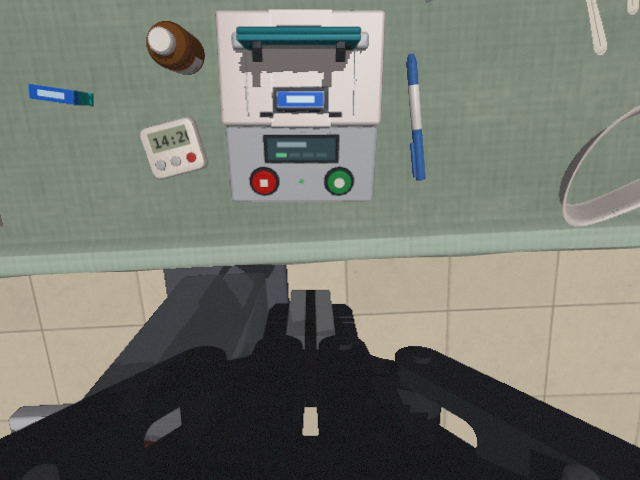

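View pics/scene1.png

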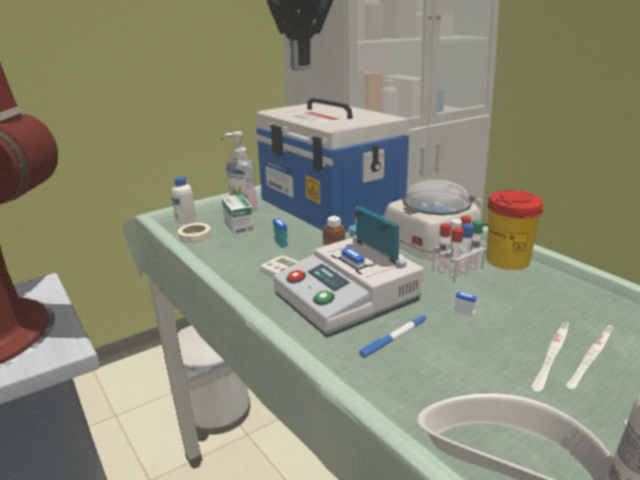

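The wrist view is clear: cartridge in the slot at (301,99), red key (264,182), green key (339,182), flap upright at (300,37).

```bash
python3 - <<'E'
from h import *
z=np.load("w1.npz");im,X=z["im"],z["X"]
P=camera_params("wrist");T=np.array(P["world_from_camera"])
def ray(u,v,zz):
    p=cv2.undistortPoints(np.array([[[u,v]]],float),np.array(P["mtx"]),np.array(P["distortion"]))[0,0]
    dd=T[:3,:3]@[p[0],-p[1],-1];o=T[:3,3];return o+dd*(zz-o[2])/dd[2]
hsv=cv2.cvtColor(im,cv2.COLOR_BGR2HSV).astype(int);H,S,V=[hsv[...,i] for i in range(3)]
for n,m in dict(red=((H<10)|(H>170))&(S>120),green=(H>50)&(H<80)&(S>110),blue=(H>105)&(H<125)&(S>120),teal=(H>80)&(H<100)&(S>110)).items():
    k,l,st,ce=cv2.connectedComponentsWithStats(m.astype(np.uint8))
    for i in range(1,k):
        if st[i,4]>60 and ce[i,1]<220:
            x,y,w,h=st[i,:4];Q=X[l==i];c=(x+w/2-.5,y+h/2-.5)
            zz=np.median(Q[:,2]);print(n,st[i].tolist(),c,zz.round(4),np.median(Q,0).round(4),ray(*c,zz).round(4))
# reader deck
reg=(abs(X[...,2]-.066)<.005)
reg[:,:200]=0;reg[:,400:]=0;reg[220:]=0
k,l,st,ce=cv2.connectedComponentsWithStats(reg.astype(np.uint8));i=1+np.argmax(st[1:,4])
Q=X[l==i];print("deck",st[i],cv2.minAreaRect((Q[:,:2]*1000).astype(np.float32)),np.median(Q[:,2]))
reg=(X[...,2]>.01)
reg[:,:200]=0;reg[:,400:]=0;reg[220:]=0
k,l,st,ce=cv2.connectedComponentsWithStats(reg.astype(np.uint8));i=1+np.argmax(st[1:,4])
Q=X[l==i];print("all",st[i],cv2.minAreaRect((Q[:,:2]*1000).astype(np.float32)))
Q=Q[Q[:,2]<.07];print("low",cv2.minAreaRect((Q[:,:2]*1000).astype(np.float32)))
for v in range(10,60,3): print(v,X[v,300].round(4),im[v,300])
E
```

```text
red [187, 153, 9, 9, 63] (np.float64(191.0), np.float64(157.0)) 0.0193 [ 0.488  -0.1371  0.0193] [ 0.488  -0.1375  0.0193]
red [252, 170, 25, 24, 415] (np.float64(264.0), np.float64(181.5)) 0.0535 [ 0.461  -0.2204  0.0535] [ 0.4606 -0.2208  0.0535]
green [327, 169, 25, 25, 371] (np.float64(339.0), np.float64(181.0)) 0.0534 [ 0.4574 -0.2997  0.0534] [ 0.4569 -0.3004  0.0534]
blue [407, 54, 11, 31, 276] (np.float64(412.0), np.float64(69.0)) 0.0115 [ 0.567  -0.3851  0.0115] [ 0.5679 -0.3859  0.0115]
blue [29, 84, 45, 20, 417] (np.float64(51.0), np.float64(93.5)) 0.0512 [ 0.559  -0.0142  0.0512] [ 0.559  -0.0145  0.0512]
blue [277, 91, 47, 15, 430] (np.float64(300.0), np.float64(98.0)) 0.0833 [ 0.5409 -0.2628  0.0833] [ 0.5408 -0.2646  0.0833]
blue [410, 130, 15, 50, 567] (np.float64(417.0), np.float64(154.5)) 0.0115 [ 0.4763 -0.3925  0.0115] [ 0.4767 -0.3926  0.0115]
teal [237, 27, 124, 22, 2131] (np.float64(298.5), np.float64(37.5)) 0.1347 [ 0.5869 -0.2663  0.1347] [ 0.5837 -0.2671  0.1347]
teal [78, 92, 15, 14, 177] (np.float64(85.0), np.float64(98.5)) 0.0279 [ 0.5546 -0.0353  0.0279]
[... 452 characters left out ...]
0.0665] [210 215 221]
13 [ 0.6167 -0.2681  0.0661] [213 215 223]
16 [ 0.6139 -0.268   0.0675] [213 217 223]
19 [ 0.6114 -0.2679  0.0676] [213 215 224]
22 [ 0.6091 -0.2677  0.0666] [214 217 225]
25 [ 0.6063 -0.2676  0.0678] [144 145 151]
28 [ 0.5907 -0.2682  0.1345] [124 114  41]
31 [ 0.5883 -0.268   0.1357] [109  99  33]
34 [ 0.5862 -0.2679  0.1355] [114 105  40]
37 [ 0.584  -0.2678  0.1353] [137 126  59]
40 [ 0.5819 -0.2677  0.1349] [73 67 19]
43 [ 0.5874 -0.2669  0.0887] [49 46 15]
46 [ 0.5871 -0.2666  0.0755] [78 78 76]
49 [ 0.5858 -0.2664  0.0674] [104 107 114]
52 [ 0.583  -0.2662  0.0681] [107 107 113]
55 [ 0.5806 -0.266   0.0667] [103 107 111]
58 [ 0.5778 -0.2659  0.0678] [104 105 112]
```

```bash
python3 - <<'E'
from h import *
im=cv2.imread("pics/w1.png");cv2.imwrite("pics/w1c.png",cv2.resize(im[0:215,205:395],None,fx=2.7,fy=2.7,interpolation=cv2.INTER_CUBIC))
E
```

```text
(no output)
```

View pics/w1c.png

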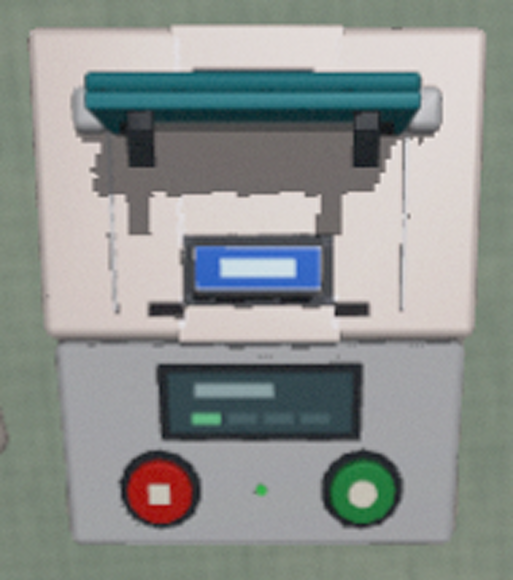

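Request:
play_rows:
  deltas:
    - [[0.045,0.002,-0.03],0]
    - [[0.086,0.004,-0.07],0]
    - [[0.086,0.004,-0.12],0]
    - [[0.086,0.004,-0.17],0]
    - [[0.086,0.004,-0.215],0]

```text
time: 2.8
tool_pos: [0.5374, -0.2653, 0.1183]
tool_rot: [-0.0, 1.0, -0.026, -0.0]
contact_force: [0.0, 0.2, 0.6]
gripper_width: -0.002
```

Request:
play_rows:
  deltas:
    - [[0,0,0],0]
    - [[0,0,0],0]

```text
time: 3.05
tool_pos: [0.5389, -0.2659, 0.1226]
tool_rot: [0.001, 1.0, -0.026, 0.001]
contact_force: [0.6, 0.2, 1.2]
gripper_width: 0.0
```

```bash
python3 - <<'E'
from h import *
s=status.state();print(s["tool_pos"].round(4),s["contact_force"].round(2),s["tool_rot"].round(3))
im,d=grab_frame("wrist");cv2.imwrite("pics/w2.png",im)
E
```

```text
[ 0.5389 -0.2659  0.1226] [0.62 0.22 1.21] [ 0.001  1.    -0.026  0.001]
```

View pics/w2.png

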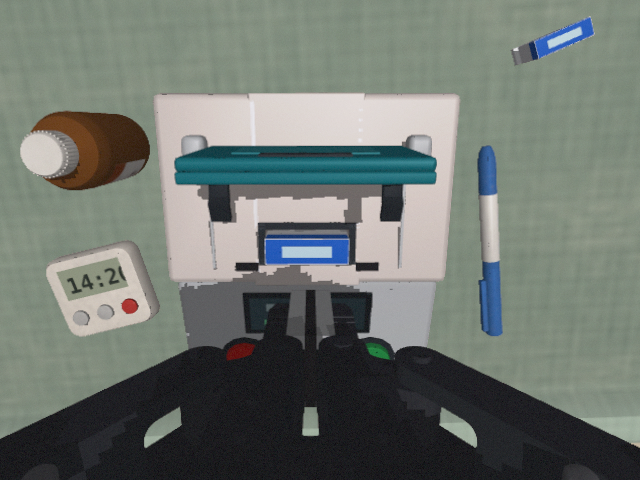

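Request:
play_rows:
  deltas:
    - [[0.001,0.001,-0.015],0]
    - [[0.001,0.001,-0.03],0]
    - [[0.001,0.001,-0.036],0]
    - [[0.001,0.001,-0.039],0]
    - [[0.001,0.001,-0.042],0]

```text
time: 3.72
tool_pos: [0.5393, -0.2639, 0.0784]
tool_rot: [0.0, 1.0, -0.025, 0.0]
contact_force: [0.3, 0.4, -0.0]
gripper_width: -0.001
```

Request:
play_rows:
  deltas:
    - [[0,0,-0.003],0]
    - [[0,0,-0.006],0]
    - [[0,0,-0.008],0]
    - [[0,0,-0.01],0]
    - [[0,0,-0.011],0]

```text
time: 4.35
tool_pos: [0.5391, -0.2638, 0.0673]
tool_rot: [-0.0, 1.0, -0.025, -0.0]
contact_force: [0.5, 0.2, 1.0]
gripper_width: -0.002
```

Request:
play_rows:
  deltas:
    - [[0,0,-0.001],0]
    - [[0,0,-0.002],0]
    - [[0,0,-0.003],0]

```text
time: 4.72
tool_pos: [0.5392, -0.2638, 0.0644]
tool_rot: [0.0, 1.0, -0.025, 0.0]
contact_force: [0.3, -0.2, -0.4]
gripper_width: -0.002
```

```bash
python3 - <<'E'
from h import *
s=status.state();print(s["tool_pos"].round(4),s["contact_force"].round(2),s["tool_rot"].round(3))
im,d=grab_frame("side");X=cloud("side",d)
print([X[v,u].round(4).tolist() for v,u in [(220,332),(224,332),(226,331)]])
a=cv2.resize(im[165:300,260:410],None,fx=4,fy=4,interpolation=cv2.INTER_CUBIC)
cv2.imwrite("pics/side3.png",a)
E
```

```text
[ 0.5392 -0.2638  0.0644] [ 0.3  -0.19 -0.42] [ 0.     1.    -0.025  0.   ]
[[0.5399, -0.2692, 0.0836], [0.5343, -0.2549, 0.0831], [0.5326, -0.245, 0.0842]]
```

View pics/side3.png

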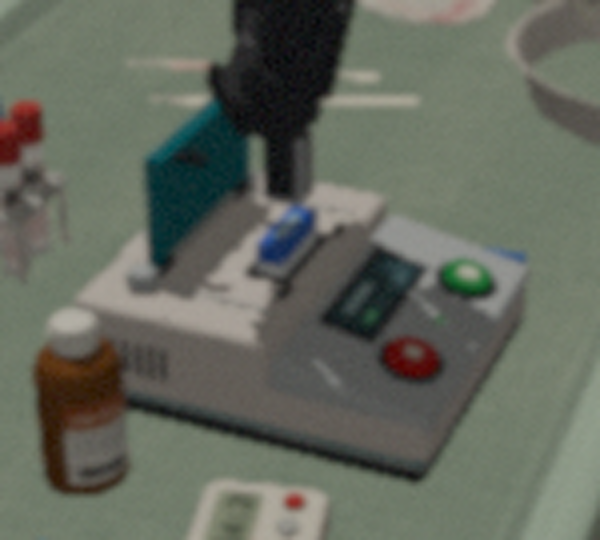

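```bash
python3 - <<'E'
from h import *
s=status.state();print(proj("side",s["tool_pos"][None]),proj("scene",s["tool_pos"][None]),s["gripper_width"])
im,d=grab_frame("side");X=cloud("side",d)
for v in range(196,224,2):print(v,[X[v,u].round(3).tolist() for u in (328,331,334,337)])
im,d=grab_frame("scene");X=cloud("scene",d);np.savez("sc3.npz",im=im,d=d,X=X)
a=cv2.resize(im[200:340,270:430],None,fx=4,fy=4,interpolation=cv2.INTER_CUBIC)
cv2.imwrite("pics/scene3.png",a)
E
```

```text
[[331.51686261 229.69402737]] [[350.91710407 263.12870852]] 0.0008283910369667871
196 [[0.529, -0.223, 0.16], [0.527, -0.233, 0.156], [0.527, -0.249, 0.148], [0.531, -0.274, 0.136]]
198 [[0.53, -0.226, 0.154], [0.527, -0.233, 0.151], [0.527, -0.248, 0.145], [0.528, -0.266, 0.136]]
200 [[0.54, -0.251, 0.137], [0.527, -0.233, 0.147], [0.531, -0.26, 0.134], [0.526, -0.263, 0.134]]
202 [[0.541, -0.252, 0.132], [0.534, -0.252, 0.133], [0.531, -0.259, 0.13], [0.527, -0.265, 0.128]]
204 [[0.54, -0.251, 0.128], [0.534, -0.249, 0.13], [0.531, -0.259, 0.126], [0.526, -0.262, 0.125]]
206 [[0.54, -0.251, 0.124], [0.534, -0.251, 0.125], [0.53, -0.257, 0.123], [0.527, -0.265, 0.119]]
208 [[0.54, -0.251, 0.12], [0.534, -0.251, 0.121], [0.531, -0.258, 0.118], [0.528, -0.266, 0.115]]
210 [[0.541, -0.251, 0.115], [0.534, -0.25, 0.117], [0.53, -0.257, 0.114], [0.527, -0.265, 0.111]]
212 [[0.541, -0.251, 0.111], [0.535, -0.252, 0.111], [0.532, -0.26, 0.108], [0.527, -0.263, 0.107]]
214 [[0.544, -0.258, 0.102], [0.536, -0.254, 0.106], [0.53, -0.257, 0.105], [0.551, -0.326, 0.067]]
216 [[0.566, -0.313, 0.066], [0.559, -0.311, 0.068], [0.531, -0.259, 0.1], [0.546, -0.315, 0.068]]
218 [[0.562, -0.301, 0.068], [0.547, -0.281, 0.081], [0.539, -0.278, 0.084], [0.534, -0.281, 0.083]]
220 [[0.559, -0.296, 0.066], [0.542, -0.268, 0.084], [0.536, -0.27, 0.084], [0.532, -0.277, 0.081]]
222 [[0.545, -0.26, 0.083], [0.539, -0.261, 0.083], [0.533, -0.263, 0.083], [0.531, -0.274, 0.078]]
```

View pics/scene3.png

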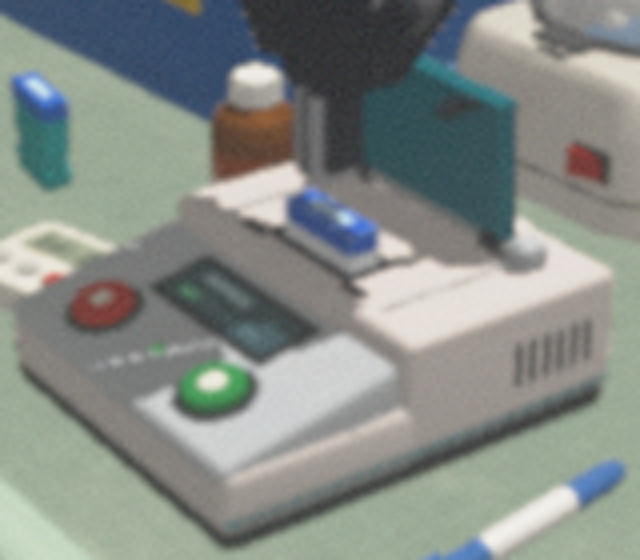

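```bash
python3 - <<'E'
from h import *
s=status.state();t=s["tool_pos"]
P=camera_params("wrist")
im,d=grab_frame("wrist");X=cloud("wrist",d,P);cv2.imwrite("pics/w3.png",im)
m=(np.linalg.norm(X[...,:2]-t[:2],axis=-1)<.06)&(d>0)&(d<.3)
Q=X[m];v,u=np.nonzero(m)
print(t.round(4),len(Q))
for v in range(260,340,5):print(v,[(X[v,u]-t).round(3).tolist() for u in (285,300,310,322,335)])
# scene cam: dark points near
z=np.load("sc3.npz");X=z["X"];m=(np.linalg.norm(X[...,:2]-t[:2],axis=-1)<.03)&(X[...,2]>.088)&(X[...,2]<.13)
Q=X[m];print(Q.min(0),Q.max(0))
h=np.histogram(Q[:,2],20);print(h)
E
```

```text
[ 0.5391 -0.2638  0.0644] 116009
260 [[0.01, 0.01, 0.004], [0.009, 0.004, 0.002], [0.01, -0.0, 0.004], [0.009, -0.005, 0.003], [0.009, -0.011, 0.003]]
265 [[0.008, 0.01, 0.004], [0.008, 0.004, 0.004], [0.007, -0.0, 0.003], [0.007, -0.005, 0.003], [0.007, -0.011, 0.004]]
270 [[0.008, 0.01, 0.011], [0.008, 0.004, 0.011], [0.008, -0.0, 0.011], [0.008, -0.005, 0.011], [0.007, -0.01, 0.011]]
275 [[0.008, 0.01, 0.017], [0.008, 0.004, 0.016], [0.008, -0.0, 0.017], [0.008, -0.005, 0.018], [0.007, -0.01, 0.016]]
280 [[0.007, 0.01, 0.019], [0.007, 0.004, 0.019], [0.006, -0.0, 0.019], [0.006, -0.005, 0.019], [0.006, -0.01, 0.019]]
285 [[0.005, 0.01, 0.019], [0.004, 0.004, 0.018], [0.004, 0.0, 0.019], [0.005, -0.005, 0.02], [0.004, -0.01, 0.018]]
290 [[0.004, 0.01, 0.021], [0.011, 0.003, 0.039], [0.01, -0.0, 0.039], [0.01, -0.004, 0.039], [0.002, -0.01, 0.019]]
295 [[0.001, 0.01, 0.019], [0.01, 0.003, 0.043], [0.01, -0.0, 0.043], [0.01, -0.004, 0.043], [-0.001, -0.01, 0.018]]
300 [[-0.001, 0.01, 0.02], [0.011, 0.003, 0.048], [0.01, -0.0, 0.048], [0.011, -0.004, 0.049], [-0.002, -0.009, 0.02]]
30
[... 589 characters left out ...]
]
330 [[0.007, 0.007, 0.06], [0.011, 0.002, 0.071], [0.01, -0.0, 0.069], [0.01, -0.004, 0.069], [0.006, -0.007, 0.061]]
335 [[0.011, 0.006, 0.073], [0.011, 0.002, 0.072], [0.01, -0.0, 0.072], [0.01, -0.003, 0.072], [0.011, -0.007, 0.074]]
[ 0.52666348 -0.2806268   0.09815788] [ 0.54713078 -0.25560609  0.12981855]
(array([ 4, 13, 11,  7, 14, 13, 15, 16, 17, 20, 13, 13, 16, 18, 15, 17, 19,
       14, 22, 20]), array([0.09815788, 0.09974091, 0.10132394, 0.10290698, 0.10449001,
       0.10607305, 0.10765608, 0.10923911, 0.11082215, 0.11240518,
       0.11398821, 0.11557125, 0.11715428, 0.11873731, 0.12032035,
       0.12190338, 0.12348641, 0.12506945, 0.12665248, 0.12823551,
       0.12981855]))
```

View pics/w3.png

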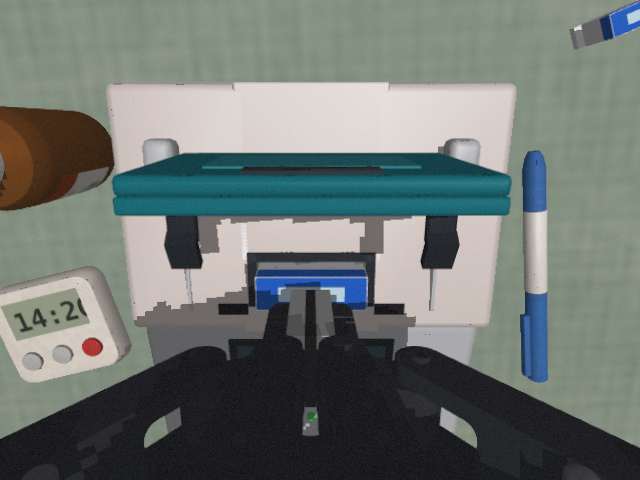

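The fingertips are really about 35 mm above the reported TCP; the side, scene and wrist views agree on this. The cartridge hasn't been touched yet. I'll correct for the offset, shift slightly forward to clear the flap, and continue.

Request:
play_rows:
  deltas:
    - [[-0.005,0,0],0]
    - [[-0.005,0,-0.006],0]
    - [[-0.005,0,-0.011],0]
    - [[-0.005,0,-0.013],0]
    - [[-0.005,0,-0.015],0]

```text
time: 5.55
tool_pos: [0.5341, -0.2638, 0.0491]
tool_rot: [-0.0, 1.0, -0.025, -0.0]
contact_force: [0.1, 0.5, 0.1]
gripper_width: 0.0
```

Request:
play_rows:
  deltas:
    - [[0,0,-0.001],0]
    - [[0,0,-0.002],0]
    - [[0,0,-0.003],0]
    - [[0,0,-0.004],0]

```text
time: 6.05
tool_pos: [0.5346, -0.2641, 0.0461]
tool_rot: [0.0, 1.0, -0.025, 0.001]
contact_force: [-0.4, -0.1, 2.6]
gripper_width: -0.0
```

```bash
python3 - <<'E'
from h import *
s=status.state();print(s["tool_pos"].round(4),s["contact_force"].round(2),s["tool_rot"].round(3))
im,d=grab_frame("side")
cv2.imwrite("pics/side4.png",cv2.resize(im[165:300,260:410],None,fx=4,fy=4,interpolation=cv2.INTER_CUBIC))
E
```

```text
[ 0.5346 -0.2641  0.0461] [-0.37 -0.05  2.59] [ 0.     1.    -0.025  0.001]
```

View pics/side4.png

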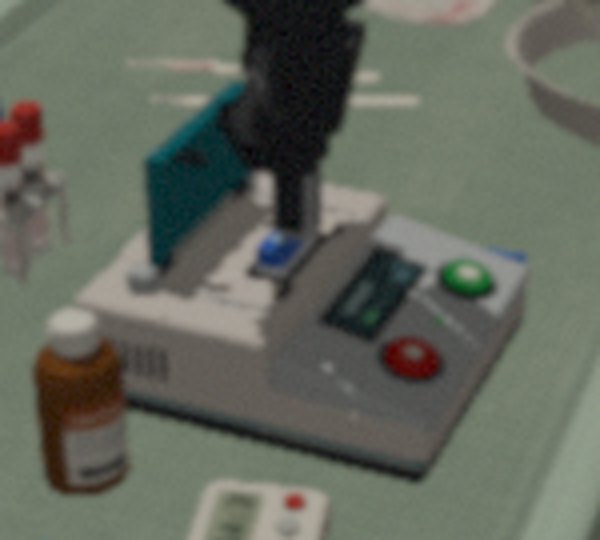

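The tip is now touching the cartridge top (2.6 N). I'll keep pressing.

Request:
play_rows:
  deltas:
    - [[0,0,-0.002],0]
    - [[0,0,-0.004],0]
    - [[0,0,-0.006],0]
    - [[0,0,-0.008],0]
    - [[0,0,-0.01],0]

```text
time: 6.72
tool_pos: [0.5339, -0.2636, 0.0352]
tool_rot: [-0.0, 1.0, -0.025, -0.0]
contact_force: [-2.9, 3.0, 7.7]
gripper_width: -0.001
```

Request:
play_rows:
  deltas:
    - [[0,0,-0.0015],0]
    - [[0,0,-0.003],0]
    - [[0,0,-0.003],0]

```text
time: 7.1
tool_pos: [0.5339, -0.2637, 0.0351]
tool_rot: [-0.0, 1.0, -0.025, -0.001]
contact_force: [-8.2, 4.3, 16.2]
gripper_width: 0.0
```

```bash
python3 - <<'E'
from h import *
s=status.state();print(s["tool_pos"].round(4),s["contact_force"].round(2),s["tool_rot"].round(3))
im,d=grab_frame("side")
cv2.imwrite("pics/side5.png",cv2.resize(im[165:300,260:410],None,fx=4,fy=4,interpolation=cv2.INTER_CUBIC))
E
```

```text
[ 0.5339 -0.2637  0.0351] [-8.16  4.34 16.18] [-0.     1.    -0.025 -0.001]
```

View pics/side5.png

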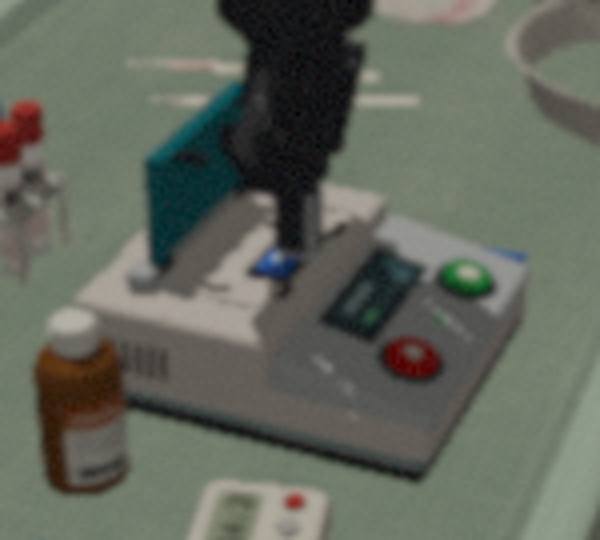

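It's seated: the tip has stopped at about 69 mm with 16 N on it. I'll retreat upward and check.

Request:
play_rows:
  deltas:
    - [[0,0,0.01],0]
    - [[0,0,0.06],0]
    - [[0,0,0.12],0]
    - [[0,0,0.17],0]
    - [[0,0,0.18],0]

```text
time: 7.78
tool_pos: [0.5362, -0.2652, 0.218]
tool_rot: [0.002, 1.0, -0.025, 0.004]
contact_force: [-0.9, 1.1, 1.0]
gripper_width: -0.001
```

```bash
python3 - <<'E'
from h import *
s=status.state();print(s["time"],s["tool_pos"].round(4),s["contact_force"].round(2),s["tool_rot"].round(3))
P=camera_params("wrist")
im,d=grab_frame("wrist");X=cloud("wrist",d,P);cv2.imwrite("pics/w4.png",im)
hsv=cv2.cvtColor(im,cv2.COLOR_BGR2HSV).astype(int);H,S,V=[hsv[...,i] for i in range(3)]
for n,m in dict(blue=(H>105)&(H<125)&(S>120),teal=(H>80)&(H<100)&(S>110)).items():
    k,l,st,ce=cv2.connectedComponentsWithStats(m.astype(np.uint8))
    for i in range(1,k):
        if st[i,4]>60:
            Q=X[l==i];print(n,st[i],np.median(Q,0).round(4),Q.min(0).round(3),Q.max(0).round(3))
E
```

```text
7.775 [ 0.5362 -0.2652  0.218 ] [-0.91  1.09  0.98] [ 0.002  1.    -0.025  0.004]
blue [   0    0   48   67 2480] [ 0.6782 -0.0525  0.0321] [ 0.6   -0.267  0.004] [ 0.709 -0.017  0.396]
blue [470  46  44  29 360] [ 0.6424 -0.4116  0.0365] [ 0.6   -0.428  0.03 ] [ 0.652 -0.267  0.396]
blue [437 140  15  36 429] [ 0.568  -0.3845  0.0114] [ 0.553 -0.392  0.006] [ 0.6   -0.267  0.396]
blue [  0 191  20  18 243] [ 0.5557 -0.0289  0.051 ] [ 0.549 -0.267  0.049] [ 0.6   -0.019  0.396]
blue [ 21 193   6  16  91] [ 0.5543 -0.0356  0.0468] [ 0.548 -0.037  0.042] [ 0.561 -0.034  0.052]
blue [280 198  57  19 680] [ 0.5416 -0.2635  0.0701] [ 0.533 -0.286  0.068] [ 0.6   -0.242  0.396]
blue [440 228  19  59 836] [ 0.4764 -0.3922  0.0113] [ 0.448 -0.402  0.006] [ 0.6   -0.267  0.396]
teal [ 224  138  167   22 3270] [ 0.588  -0.2665  0.1347] [ 0.58  -0.315  0.09 ] [ 0.6   -0.217  0.396]
teal [  0 180  50  28 696] [ 0.5613 -0.0325  0.0245] [ 0.548 -0.267  0.003] [0.6   0.004 0.396]
```

View pics/w4.png

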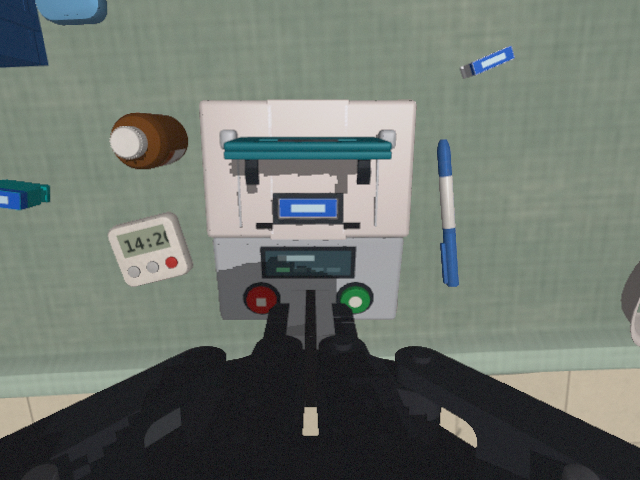

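```bash
python3 - <<'E'
from h import *
for f in ("sceneX.npy","sideX.npy"):
    X=np.load(f).reshape(-1,3)
    for x0 in (.62,.66,.70,.74,.78):
        for y0 in (-.45,-.35,-.25,-.15,-.05):
            m=(X[:,0]>x0)&(X[:,0]<x0+.04)&(X[:,1]>y0)&(X[:,1]<y0+.1)&(X[:,2]<.6)
            if m.sum()>5: print(f[:5],x0,y0,np.percentile(X[m,2],98).round(3),end=' | ')
    print()
X=np.load("w1.npz")["X"];z=X[40,162];print("cap",z)
E
```

```text
scene 0.62 -0.45 0.037 | scene 0.62 -0.35 0.005 | scene 0.62 -0.15 0.004 | scene 0.62 -0.05 0.018 | scene 0.66 -0.45 0.005 | scene 0.66 -0.35 0.005 | scene 0.66 -0.15 0.024 | scene 0.66 -0.05 0.016 | scene 0.7 -0.45 0.005 | scene 0.7 -0.35 0.095 | scene 0.7 -0.25 0.079 | scene 0.7 -0.15 0.08 | scene 0.74 -0.45 0.005 | scene 0.74 -0.35 0.096 | scene 0.74 -0.25 0.116 | scene 0.74 -0.15 0.17 | scene 0.78 -0.45 0.127 | scene 0.78 -0.35 0.128 | scene 0.78 -0.25 0.119 | scene 0.78 -0.15 0.221 | scene 0.78 -0.05 0.224 | 
sideX 0.62 -0.25 0.065 | sideX 0.62 -0.15 0.16 | sideX 0.62 -0.05 0.219 | sideX 0.66 -0.45 0.006 | sideX 0.66 -0.35 0.006 | sideX 0.66 -0.25 0.006 | sideX 0.66 -0.15 0.106 | sideX 0.66 -0.05 0.227 | sideX 0.7 -0.45 0.006 | sideX 0.7 -0.35 0.096 | sideX 0.7 -0.25 0.083 | sideX 0.7 -0.15 0.075 | sideX 0.7 -0.05 0.227 | sideX 0.74 -0.45 0.006 | sideX 0.74 -0.35 0.097 | sideX 0.74 -0.25 0.116 | sideX 0.74 -0.05 0.253 | sideX 0.78 -0.45 0.13 | sideX 0.78 -0.35 0.13 | sideX 0.78 -0.25 0.118 | sideX 0.78 -0.05 0.224 | 
cap [ 0.59579529 -0.14348456  0.08915844]
```

Request:
play_rows:
  deltas:
    - [[0.045,-0.001,0],0]
    - [[0.088,-0.003,0],0]
    - [[0.088,-0.003,-0.04],0]
    - [[0.088,-0.003,-0.085],0]
    - [[0.088,-0.003,-0.125],0]

```text
time: 8.45
tool_pos: [0.6204, -0.2657, 0.0826]
tool_rot: [-0.001, 1.0, -0.025, -0.002]
contact_force: [0.5, -0.8, 0.3]
gripper_width: -0.0
```

Request:
play_rows:
  deltas:
    - [[0,0,-0.004],0]
    - [[0,0,-0.004],0]

```text
time: 8.7
tool_pos: [0.622, -0.2667, 0.0832]
tool_rot: [-0.0, 1.0, -0.025, -0.0]
contact_force: [-0.0, -0.5, -0.3]
gripper_width: 0.001
```

```bash
python3 - <<'E'
from h import *
s=status.state();print(s["time"],s["tool_pos"].round(4),s["contact_force"].round(2),s["tool_rot"].round(3))
im,d=grab_frame("side")
cv2.imwrite("pics/side6.png",cv2.resize(im[145:300,230:400],None,fx=4,fy=3.8,interpolation=cv2.INTER_CUBIC))
E
```

```text
8.7 [ 0.622  -0.2667  0.0832] [-0.04 -0.48 -0.35] [-0.     1.    -0.025 -0.   ]
```

View pics/side6.png

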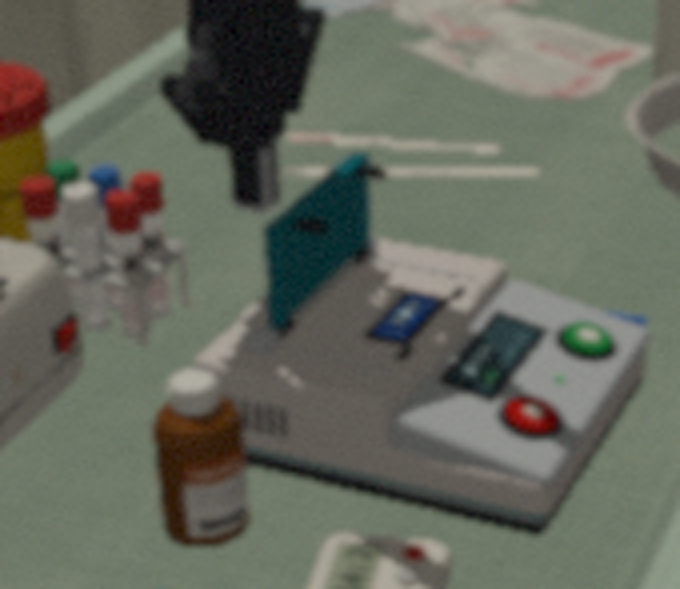

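Request:
play_rows:
  deltas:
    - [[-0.012,0,0],0]
    - [[-0.024,0,0],0]
    - [[-0.036,0.001,0],0]
    - [[-0.048,0.001,0],0]
    - [[-0.06,0.002,0],0]

```text
time: 9.38
tool_pos: [0.5612, -0.2648, 0.0835]
tool_rot: [0.0, 1.0, -0.025, 0.0]
contact_force: [0.7, -0.1, 0.3]
gripper_width: -0.005
```

```bash
python3 - <<'E'
from h import *
s=status.state();print(s["time"],s["tool_pos"].round(4),s["contact_force"].round(2),s["tool_rot"].round(3))
im,d=grab_frame("side")
cv2.imwrite("pics/side7.png",cv2.resize(im[145:300,230:400],None,fx=4,fy=3.8,interpolation=cv2.INTER_CUBIC))
E
```

```text
9.375 [ 0.5612 -0.2648  0.0835] [ 0.65 -0.15  0.34] [ 0.     1.    -0.025  0.   ]
```

View pics/side7.png

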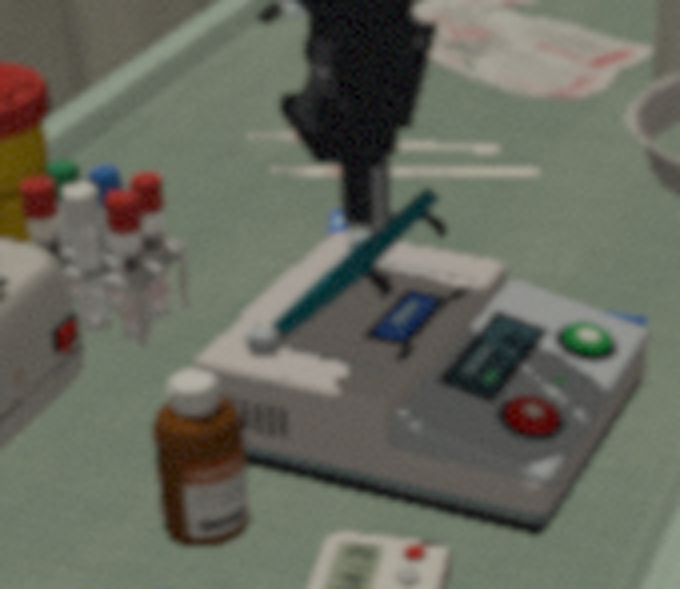

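The flap is swinging over. I'll carry on forward and down.

Request:
play_rows:
  deltas:
    - [[-0.008,0,-0.002],0]
    - [[-0.014,0.001,-0.008],0]
    - [[-0.019,0.001,-0.014],0]
    - [[-0.023,0.001,-0.02],0]
    - [[-0.025,0.001,-0.026],0]

```text
time: 10.05
tool_pos: [0.5365, -0.2636, 0.0567]
tool_rot: [-0.0, 1.0, -0.025, -0.001]
contact_force: [-0.8, 1.8, 1.1]
gripper_width: -0.001
```

Request:
play_rows:
  deltas:
    - [[0,0,-0.003],0]
    - [[0,0,-0.006],0]
    - [[0,0,-0.008],0]
    - [[0,0,-0.01],0]
    - [[0,0,-0.012],0]

```text
time: 10.68
tool_pos: [0.5375, -0.264, 0.0454]
tool_rot: [0.0, 1.0, -0.025, 0.0]
contact_force: [0.4, -0.3, 0.1]
gripper_width: -0.003
```

```bash
python3 - <<'E'
from h import *
s=status.state();print(s["time"],s["tool_pos"].round(4),s["contact_force"].round(2),s["tool_rot"].round(3))
im,d=grab_frame("side")
cv2.imwrite("pics/side8.png",cv2.resize(im[145:300,230:400],None,fx=4,fy=3.8,interpolation=cv2.INTER_CUBIC))
E
```

```text
10.675 [ 0.5375 -0.264   0.0454] [ 0.37 -0.32  0.14] [ 0.     1.    -0.025  0.   ]
```

View pics/side8.png

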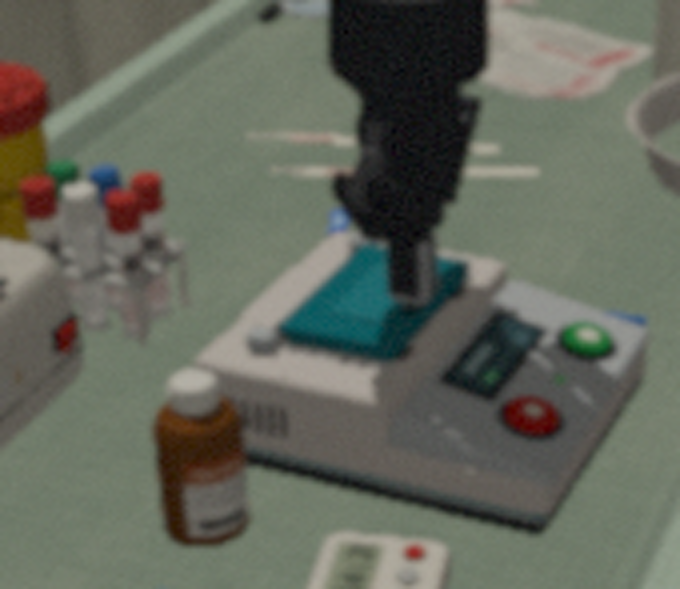

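Request:
play_rows:
  deltas:
    - [[0,0,-0.002],0]
    - [[0,0,-0.004],0]
    - [[0,0,-0.005],0]
    - [[0,0,-0.006],0]

```text
time: 11.22
tool_pos: [0.5374, -0.264, 0.0433]
tool_rot: [-0.0, 1.0, -0.025, -0.0]
contact_force: [-12.1, 5.0, 23.8]
gripper_width: 0.001
```

It bottomed out at about 78 mm under a firm load. I'll lift, move back towards the panel and check.

Request:
play_rows:
  deltas:
    - [[0,0,0.01],0]
    - [[0,0,0.06],0]
    - [[-0.02,-0.01,0.11],0]
    - [[-0.06,-0.03,0.13],0]
    - [[-0.079,-0.036,0.13],0]

```text
time: 11.85
tool_pos: [0.4581, -0.3013, 0.1715]
tool_rot: [0.001, 1.0, -0.026, 0.002]
contact_force: [0.6, 0.6, 0.6]
gripper_width: 0.002
```

Request:
play_rows:
  deltas:
    - [[0,0,0],0]
    - [[0,0,0],0]

```text
time: 12.1
tool_pos: [0.458, -0.2989, 0.1675]
tool_rot: [-0.001, 1.0, -0.025, -0.001]
contact_force: [-0.5, 0.5, 0.1]
gripper_width: -0.002
```

```bash
python3 - <<'E'
from h import *
s=status.state();print(s["time"],s["tool_pos"].round(4),s["contact_force"].round(2),s["tool_rot"].round(3))
P=camera_params("wrist")
im,d=grab_frame("wrist");X=cloud("wrist",d,P);cv2.imwrite("pics/w9.png",im)
hsv=cv2.cvtColor(im,cv2.COLOR_BGR2HSV).astype(int);H,S,V=[hsv[...,i] for i in range(3)]
for n,m in dict(teal=(H>80)&(H<100)&(S>110),green=(H>50)&(H<80)&(S>110)).items():
    k,l,st,ce=cv2.connectedComponentsWithStats(m.astype(np.uint8))
    for i in range(1,k):
        if st[i,4]>60:
            Q=X[l==i];print(n,st[i],np.median(Q,0).round(4))
            if st[i,4]>3000:
                A=np.c_[Q[:,:2],np.ones(len(Q))];print(np.linalg.lstsq(A,Q[:,2],rcond=None)[0])
                for x0 in np.arange(.52,.6,.01):
                    q=Q[abs(Q[:,0]-x0)<.005];print(x0.round(3),np.median(q[:,2]) if len(q) else 0)
im,d=grab_frame("side");cv2.imwrite("pics/side9.png",im)
X=cloud("side",d)
hsv=cv2.cvtColor(im,cv2.COLOR_BGR2HSV).astype(int);H,S,V=[hsv[...,i] for i in range(3)]
m=((H>80)&(H<100)&(S>110));m[260:]=0;m[:,:280]=0;Q=X[m&(X[...,2]>.05)]
for x0 in np.arange(.52,.6,.01):
    q=Q[abs(Q[:,0]-x0)<.005];print(x0.round(3),len(q),np.median(q[:,2]) if len(q) else 0)
im,d=grab_frame("scene");X=cloud("scene",d)
m=(((H<10)|(H>170))&(S>120))
hsv=cv2.cvtColor(im,cv2.COLOR_BGR2HSV).astype(int);H,S,V=[hsv[...,i] for i in range(3)]
cv2.imwrite("pics/scene9.png",cv2.resize(im[200:340,270:430],None,fx=4,fy=4,interpolation=cv2.INTER_CUBIC))
E
```

```text
12.1 [ 0.458  -0.2989  0.1675] [-0.48  0.53  0.08] [-0.001  1.    -0.025 -0.001]
teal [  152     6   179   117 19337] [ 0.5591 -0.2654  0.0791]
[-0.11534453 -0.04308165  0.1331384 ]
0.52 0.3447625575935365
0.53 0.07882785512786877
0.54 0.07912953070626705
0.55 0.07930664867315104
0.56 0.07936303940855588
0.57 0.07915763234752965
0.58 0.07898421017109347
0.59 0.07878782727150188
green [213 181  17   6  92] [ 0.4876 -0.2404  0.0553]
green [294 206  38  36 839] [ 0.4578 -0.2999  0.0535]
0.52 15 0.07724016154523816
0.53 153 0.07888420744795643
0.54 137 0.0792573184779608
0.55 125 0.07946884493894152
0.56 133 0.07956239927048353
0.57 121 0.07933440701592392
0.58 113 0.07903372749575938
0.59 2 0.07822093904628005
```

View pics/w9.png

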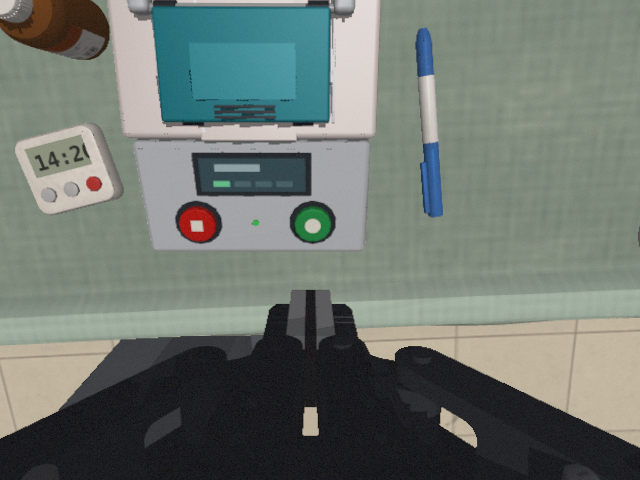

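View pics/scene9.png

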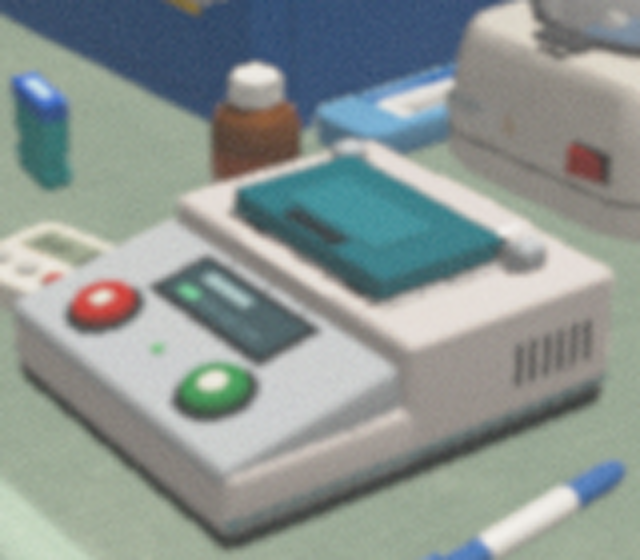

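The flap is level at 79 mm, so it's shut. Next, the green key at (0.457, -0.300), with its top at 53.5 mm.

Request:
play_rows:
  deltas:
    - [[-0.002,-0.001,-0.04],0]
    - [[-0.002,-0.001,-0.085],0]
    - [[-0.002,-0.001,-0.12],0]
    - [[-0.002,-0.001,-0.132],0]
    - [[-0.002,-0.001,-0.137],0]

```text
time: 12.88
tool_pos: [0.4565, -0.3007, 0.0322]
tool_rot: [-0.0, 1.0, -0.025, -0.0]
contact_force: [1.2, -0.9, -0.7]
gripper_width: -0.001
```

Request:
play_rows:
  deltas:
    - [[0,0,-0.002],0]
    - [[0,0,-0.004],0]
    - [[0,0,-0.006],0]
    - [[0,0,-0.008],0]

```text
time: 13.38
tool_pos: [0.4564, -0.301, 0.0248]
tool_rot: [0.0, 1.0, -0.025, 0.0]
contact_force: [-0.1, 0.4, -0.5]
gripper_width: 0.001
```

```bash
python3 - <<'E'
from h import *
s=status.state();print(s["time"],s["tool_pos"].round(4),s["contact_force"].round(2),s["tool_rot"].round(3))
for c in ("side","scene"):
    im,d=grab_frame(c)
    y,x=(145,270) if c=="side" else (200,260)
    cv2.imwrite(f"pics/{c}10.png",cv2.resize(im[y:y+150,x:x+170],None,fx=4,fy=4,interpolation=cv2.INTER_CUBIC))
E
```

```text
13.375 [ 0.4564 -0.301   0.0248] [-0.11  0.45 -0.53] [ 0.     1.    -0.025  0.   ]
```

View pics/side10.png

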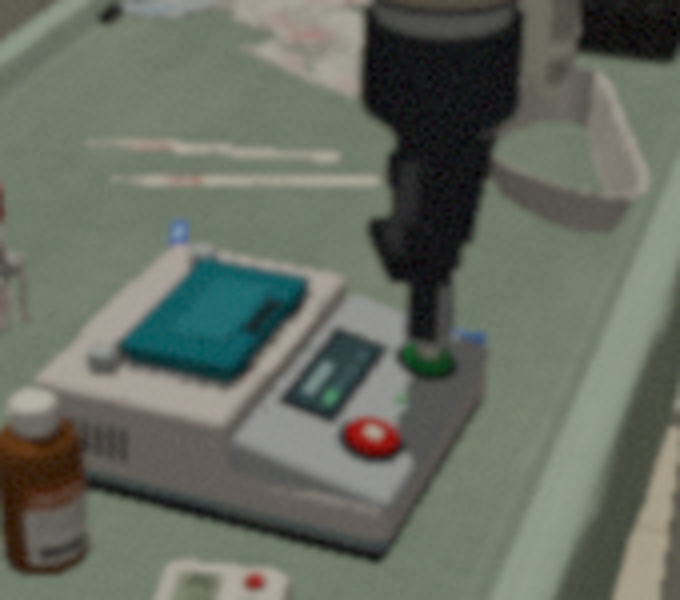

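View pics/scene10.png

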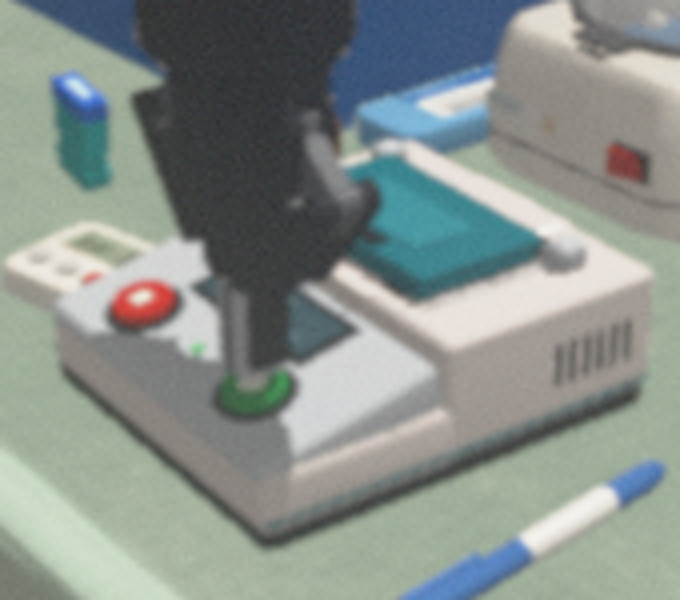

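The tip is centred over the green key and just above it, so I'll press.

Request:
play_rows:
  deltas:
    - [[0,0,-0.002],0]
    - [[0,0,-0.004],0]
    - [[0,0,-0.006],0]
    - [[0,0,-0.007],0]

```text
time: 13.98
tool_pos: [0.4567, -0.301, 0.0179]
tool_rot: [0.0, 1.0, -0.025, 0.001]
contact_force: [1.1, 1.8, 3.2]
gripper_width: 0.003
```

Request:
play_rows:
  deltas:
    - [[0,0,-0.001],0]
    - [[0,0,-0.002],0]
    - [[0,0,-0.003],0]

```text
time: 14.35
tool_pos: [0.4571, -0.3011, 0.0162]
tool_rot: [0.0, 1.0, -0.025, 0.001]
contact_force: [-1.5, 4.5, 13.6]
gripper_width: 0.003
```

Request:
play_rows:
  deltas:
    - [[0,0,-0.001],0]
    - [[0,0,-0.001],0]

```text
time: 14.6
tool_pos: [0.4571, -0.3011, 0.0161]
tool_rot: [0.0, 1.0, -0.025, 0.0]
contact_force: [-2.9, 5.6, 15.8]
gripper_width: -0.0
```

```bash
python3 - <<'E'
from h import *
s=status.state();print(s["time"],s["tool_pos"].round(4),s["contact_force"].round(2))
for c in ("side","scene"):
    im,d=grab_frame(c)
    y,x=(205,320) if c=="side" else (260,280)
    cv2.imwrite(f"pics/{c}11.png",cv2.resize(im[y:y+70,x:x+80],None,fx=8,fy=8,interpolation=cv2.INTER_CUBIC))
E
```

```text
14.6 [ 0.4571 -0.3011  0.0161] [-2.89  5.55 15.76]
```

View pics/side11.png

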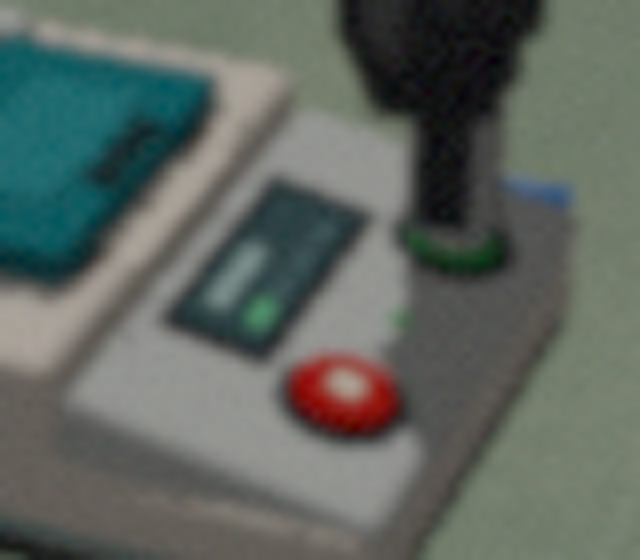

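View pics/scene11.png

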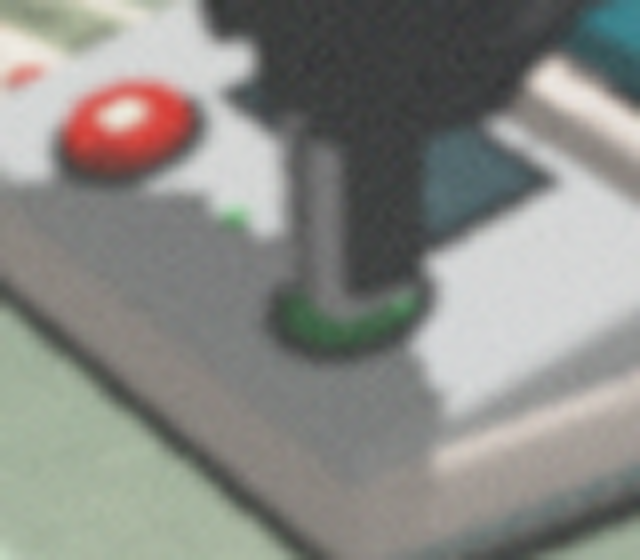

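The key looks fully down and has hit its stop, with the red key untouched. I'll release and retreat.

Request:
play_rows:
  deltas:
    - [[0,0,0.008],0]
    - [[0,0,0.03],0]
    - [[0,0,0.07],0]
    - [[0,0,0.12],0]
    - [[-0.02,0,0.16],0]

```text
time: 15.32
tool_pos: [0.4361, -0.301, 0.1748]
tool_rot: [0.0, 1.0, -0.025, -0.0]
contact_force: [0.1, -1.0, 1.0]
gripper_width: -0.0
```

Request:
play_rows:
  deltas:
    - [[0,0,0],0]
    - [[0,0,0],0]
    - [[0,0,0],0]
    - [[0,0,0],0]

```text
time: 15.82
tool_pos: [0.4356, -0.3002, 0.1716]
tool_rot: [-0.001, 1.0, -0.025, -0.001]
contact_force: [-0.9, 0.4, -0.5]
gripper_width: -0.002
```

```bash
python3 - <<'E'
from h import *
s=status.state();print(s["time"],s["tool_pos"].round(4),s["contact_force"].round(2))
P=camera_params("wrist")
im,d=grab_frame("wrist");X=cloud("wrist",d,P);cv2.imwrite("pics/w12.png",im)
hsv=cv2.cvtColor(im,cv2.COLOR_BGR2HSV).astype(int);H,S,V=[hsv[...,i] for i in range(3)]
for n,m in dict(teal=(H>80)&(H<100)&(S>110),green=(H>50)&(H<80)&(S>110),red=((H<10)|(H>170))&(S>120)).items():
    k,l,st,ce=cv2.connectedComponentsWithStats(m.astype(np.uint8))
    for i in range(1,k):
        if st[i,4]>60: print(n,st[i],np.median(X[l==i],0).round(4))
im,d=grab_frame("scene");cv2.imwrite("pics/scene12.png",im)
E
```

```text
15.825 [ 0.4356 -0.3002  0.1716] [-0.85  0.39 -0.53]
teal [  149     0   177    85 13857] [ 0.5489 -0.265   0.0792]
green [209 146  17   7  95] [ 0.4876 -0.2406  0.0552]
green [290 172  38  37 860] [ 0.4575 -0.3     0.0537]
red [ 45   0  26  15 127] [ 0.5779 -0.151   0.048 ]
red [ 81 146  16  14 174] [ 0.4881 -0.1371  0.0192]
red [174 172  39  37 969] [ 0.4613 -0.2212  0.0535]
```

View pics/w12.png

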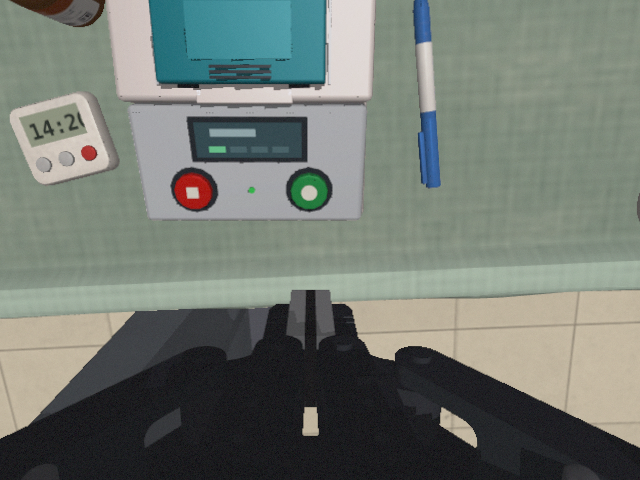

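View pics/scene12.png

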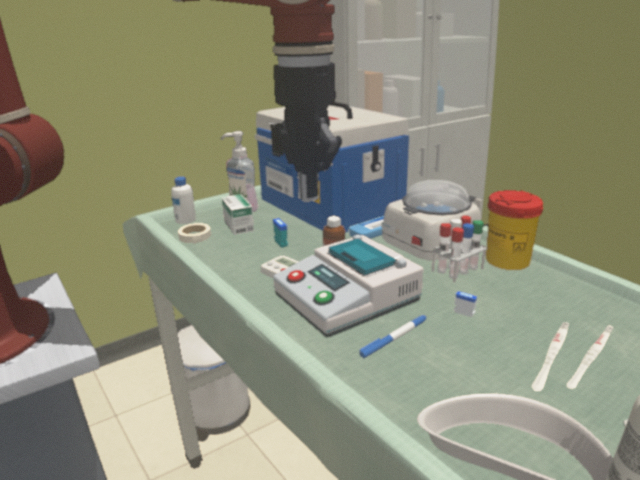

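The flap is shut, both keys are up, the timer, bottle and marker haven't moved, and the arm is clear.

```bash
python3 -c "
from plant import ticket
print(ticket.job_done())"
```

```text
the job is handed in; nothing more can be done
None
```

I handed the job in at about 16 s, with all three steps done in the order asked, using only the closed fingertips.

- **Cartridge:** I pressed it until it stopped. Its top then measured 70 mm above the table, against 69 mm nominal.
- **Flap:** I swung it over from behind and pressed near its free edge. It then lay level at about 79 mm, against 78 mm nominal, and it stayed shut after I lifted off.
- **Start key:** I pressed the green key about 4 mm to its stop and let it go. It sprang back to 53.7 mm, against 53.5 mm before. The red key was not touched and read 53.5 mm before and after.
- **Surroundings:** In the last pictures the timer, bottle and marker look where they were. The arm was clear, with only sensor noise on the force reading.

**Disagreement:** the real fingertips sat about 35 mm higher than the reported TCP. All three cameras showed this, and my first descent stopped short of the cartridge because of it. I worked from the camera-measured tip after that.

The clicks themselves can't be sensed, so "home" and "latched" rest on the hard stops and the measured heights. The highest force reading I saw was 24 N upward, with about 13 N sideways, during the flap press.

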